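# Drive the seized sleeve out of the inlet block

### The arm

A 6-joint arm with a two-finger parallel gripper is mounted at the origin on the work surface. World frame = base frame: x ahead of the robot, y to its left, z up, the work surface at z = 0. Lengths are in m, angles in rad, forces in N, time in s.
With the tool pointing down it reaches from about 0.3 to 0.75 m from the base axis. Payload 8.5 kg.
Tool frame: the origin (TCP) lies at the very end of the fingers, on their centre line; the grasp point (between the pads) lies 19 mm behind it (r.hold_point_z is the distance from the TCP to the grasp point, in m); y points along the fingers, x is the direction in which the jaws open and shut, and the axes are right-handed (so a half turn about y gives the same grasp; the last joint's range is limited). The gripper opens to 88 mm and grips with 3 to 60 N. Pads are 18 mm wide; open, the fingers measure 123 mm over their backs; the gripper's body (75 mm by 187 mm) begins 45 mm behind the grasp point.
Start: joints at [-0.215, 0.381, 1.297, -0, 1.464, -0.215], TCP at [0.55, 0, 0.239] pointing down, gripper open.
Joint ranges: [-3.11, 3.11], [-0.89, 2.33], [0.22, 2.48], [-1.42, 4.56], [0.17, 2.85], [-2.88, 2.88]. Speed limits (rad/s): [2.39, 2.39, 3.14, 3.14, 3.14, 3.14].

### API

Orientations are given as a rotation vector (axis times angle).
In Python, from bench import r gives the robot as it stands.
- The arm moves only by the tool drive_tool, never from a script. Its argument "rows" is a list of rows, each an object of numbers: "dx", "dy", "dz": the shift along the tool's x, y, z in mm; "rx", "ry", "rz": the turn, a rotation vector about the tool's x, y, z in rad. A call has 1 to 5 rows; each row is the pose to reach, as a shift and turn from the pose measured when the call began, along the tool's axes at that moment; what a row does not reach only later rows make up. A row lasts 1/8 s, in which the tool goes at most 62.5 mm and 10.7 degrees, less where a joint would pass 70% of its speed; a pose out of reach is approached as far as the arm can. A call with a gripper value outside its range is refused whole. "gripper" is the opening, from -1 (shut) to 1 (fully open), so that 0 is half open, set as the call begins (left out, the last holds). The fingers move at their own pace and stop on an object; "force" is the grip in N (left out, the last holds). Time passes only in rows, so rows that repeat a pose let the fingers close. It gives the time, the measured TCP pose, the force and the opening at its end, in the units of the state.
- r.read_state(): the state, without advancing time (a new reading comes with each control period).
- r.camera(name): name is "scene" or "side" or "wrist"; returns (picture, depth): 400x640x3 uint8, red, green, blue; 400x640 float32, m along the optical axis (not along the pixel's ray), 0 where there is no reading.
- r.camera_params(name): a dict with "fx", "fy", "cx", "cy" (pixels), "dist_coeffs" ([k1, k2, p1, p2, k3] as OpenCV has them; the pictures are not rectified), "rvec" (rotation vector, rad) and "tvec" (3), from world to camera coordinates, as OpenCV has them. Camera axes: x right, y down, z forward; pixel columns grow to the right and rows downward; lengths in m; the calibration is good to about 2 mm. A picture is of the moment at which its call begins: read the wrist's pose just before it. camera_params takes no time and is no camera call; for the wrist camera it gives the pose at the moment of the call.
- r.sign_off(): hands the job in, once; it reports no verdict.
The state is a dict: "time": time; "joint_pos": joint angles; "qd": joint speeds; "joint_torque": joint torques, N m; "tool_pos": TCP position; "orientation": TCP orientation; "wrist_force": force on the tool from outside, world axes, zero at the start; "ft_torque": the same for the moment, N m; "width": finger opening in m.
Only numpy, scipy, OpenCV 4.12 (cv2) and the standard library are available. Lean on these libraries where they do the work, as an engineer would, in place of code of your own. Each camera call takes 0.05 s, during which the arm holds its last target. There are 200 camera calls.

### The job

A seized steel sleeve sits in the vertical bore of the aluminium inlet block on its cradle. Take the drift from its stand, feel gently for the bore (the block can sit up to a centimetre or so off the cradle's middle), push the sleeve down through the bore until it is out underneath and stands on the catch tray, then put the drift back fully home in its stand. Never press or knock the drift hard against the block, the sleeve or the cradle (keep well under 30 N), and leave everything else on the bench where it is.

Things in the scene. Friction and masses are not known exactly. Their poses are not given: they have to be found in the camera images.
- drift_grip (a point): Centre of the handle of the drift, a loose steel tool (0.1 to 0.16 kg) upright, tip down, in its stand: round handle 22 mm in diameter, 50 mm long, over a round shank 12 mm in diameter, 75 mm long. The handle's flat underside (shoulder) rests on the stand's top. The point is on the axis, 25 mm above the shoulder, 100 mm above the tip; z runs from tip to handle.
- drift_tip (a point): The lower end of the drift's shank, on its axis, 100 mm below the handle's centre; the last 1 mm tapers to 10 mm in diameter.
- stand_hole (a point): Centre of the mouth of the 15 mm hole, 78 mm deep, in the top of the drift's stand, a fixed white plastic block 70 x 70 x 80 mm high; on its top face, 80 mm above the bench, z up. The drift is home when its shoulder rests on the top.
- cradle_top (a point): Middle of the cradle at the height of the inlet block's top face, 87 mm above the bench; z up, x along the rails on which the block sits, y across them (they turn with the cradle). The block is clamped somewhere along the rails, and where is not measured: the bore's axis is at y = 0, but at any x from -12 to +12 mm from this point. It does not shift when pressed.
- cradle: Fixed cradle, base 120 (x) x 130 (y) mm, with the block and sleeve it carries; origin on the bench, 87 mm below cradle_top, same axes. The aluminium inlet block, 60 (x) x 112 (y) x 45 mm high, underside 42 mm above the bench, has a vertical 15 mm through bore in its middle. Under it is open space and a catch tray, floor 8 mm above the bench.
- sleeve (a joint): How far (m) the sleeve has been pushed down. Steel, 14 mm wide, 26 mm long, 6 mm hole. At 0 its top is 5 mm below the block's top face. Starts at 0 to 0.008, slides with about 7 N friction (1 N more at 20 mm/s), stays where left. Top clears the block's underside at 0.040; at 0.048 it stands on the tray and stops hard, its top 53 mm below the block's top face.
- drift: The drift as a whole; its origin is its tip, z towards the handle.
- jar: Bystander, to be left alone: small amber jar with white lid, 42 mm wide, 55 mm high.
- nut: Bystander, to be left alone: brass ring nut, 26 mm wide, 12 mm high.
- spare_center (a point): Bystander, to be left alone: spare steel sleeve standing on the bench, 14 mm wide, 26 mm high; not part of the job.
- bottle: Bystander, to be left alone: amber bottle, 60 mm wide, 130 mm high.
- wrench: Bystander, to be left alone: steel wrench lying on the bench.
- screwdriver: Bystander, to be left alone: screwdriver lying on the bench.
- beaker: Bystander, to be left alone: glass beaker, 64 mm wide, 75 mm high.

How it is judged:
On the way, in this order (a step that is already met when the one before it is completed fails the run):
1. the drift's tip is in the bore of the block (x of drift_tip in the frame of cradle_top between -0.018 and 0.018 m and y of drift_tip in the frame of cradle_top between -0.005 and 0.005 m and z of drift_tip in the frame of cradle_top below -0.004 m and value of joint sleeve below 0.03 m), for 0.1 s.
2. the sleeve is driven out below by the drift (x of drift_tip in the frame of cradle_top between -0.018 and 0.018 m and y of drift_tip in the frame of cradle_top between -0.005 and 0.005 m and z of drift_tip in the frame of cradle_top below -0.004 m and value of joint sleeve above 0.044 m), for 0.1 s.
At the end, for the whole second after the job is handed in: The sleeve is wholly out of the block and on the catch tray (joint over 0.044), and the drift stands at rest in its stand, upright within 0.1 rad, its tip within 4 mm of the hole's axis and its shoulder within 4 mm of the stand's top (value of joint sleeve above 0.044 m and horizontal distance between drift_tip and stand_hole below 0.004 m and z of drift_grip in the frame of stand_hole below 0.029 m and angle between drift's own z axis and vertical below 0.1 rad and linear speed of drift below 0.02 m/s); the robot touches nothing.
It fails at once if the drift pressed or struck on the block, sleeve or cradle with more than 30 N (contact force between drift and cradle above 30 N).
It fails at once if one of the other things on the bench is moved by more than 20 mm (distance of any of jar, nut, spare_center, bottle, wrench, screwdriver, beaker from where it was at the start of the episode above 0.02 m).
It also fails if it takes over 72 s, if anything falls off the work surface, if the arm or the gripper's body presses on something with over 40 N, if the wrist force passes 120 N, or if a joint passes its speed limit or range.

## Working session

There is one attempt and no reset: what is moved stays moved. The work goes in short steps, Python scripts to look and compute and a tool call to move; the robot and the scene stay as the last step left them, time stands still between calls to the robot, and variables do not carry over. Pictures are saved under pics/ and viewed, about 8 in all and at most 12, crops included, and the job is handed in when it is done.

Besides the shell and the picture viewer there is one more tool, called after ">>>" as name(argument=value, ...), one argument or row to a line, values as JSON. drive_tool: Moves the arm, as the interface text tells. Its arguments: {"type":"object","properties":{"rows":{"type":"array","items":{"type":"object","properties":{"dx":{"type":"number"},"dy":{"type":"number"},"dz":{"type":"number"},"rx":{"type":"number"},"ry":{"type":"number"},"rz":{"type":"number"}}}},"gripper":{"type":"number"},"force":{"type":"number"}},"required":["rows"]}

```bash
ls; mkdir -p pics; cat > h.py <<'E'
import numpy as np,cv2
from bench import r
def cam(n):
    p=r.camera_params(n); K=np.array([[p['fx'],0,p['cx']],[0,p['fy'],p['cy']],[0,0,1]]);R=cv2.Rodrigues(np.array(p['rvec'],float))[0];return K,np.array(p['dist_coeffs'],float),R,np.array(p['tvec'],float)
def ray(c,uv,z):
    K,d,R,t=c; u=cv2.undistortPoints(np.array(uv,float).reshape(-1,1,2),K,d).reshape(-1,2)
    D=np.c_[u,np.ones(len(u))]@R; C=-R.T@t
    return C+D*((z-C[2])/D[:,2])[:,None]
def proj(c,P):
    K,d,R,t=c; return cv2.projectPoints(np.array(P,float).reshape(-1,1,3),cv2.Rodrigues(R)[0],t,K,d)[0].reshape(-1,2)
def cloud(c,dep):
    K,d,R,t=c; v,u=np.mgrid[0:400,0:640]; n=cv2.undistortPoints(np.stack([u,v],-1).reshape(-1,1,2).astype(float),K,d).reshape(400,640,2)
    X=np.dstack([n*dep[...,None],dep]); return (X-t)@R
E
python3 - <<'E'
from h import *
print(r.read_state(),r.hold_point_z)
for n in("scene","side","wrist"):
    c=cam(n);im,d=r.camera(n); np.savez('pics/%s0.npz'%n,im=im,d=d,K=c[0],dist=c[1],R=c[2],t=c[3]); cv2.imwrite('pics/%s0.png'%n,im[...,::-1]); print(n,-c[2].T@c[3])
E
```

```text
pics
{'time': 0.0, 'joint_pos': array([-2.15268252e-01,  3.81210364e-01,  1.29824473e+00, -2.49641672e-05,
        1.46358949e+00, -2.15258770e-01]), 'qd': array([ 0.00041868, -0.00070461, -0.00035262, -0.00048278,  0.00011448,
       -0.00016147]), 'joint_torque': array([-6.18006070e-04, -4.37936819e+01, -2.24552107e+01,  7.13253510e-02,
        3.52583989e-02, -8.49877097e-05]), 'tool_pos': array([5.49725982e-01, 6.86879532e-05, 2.38135459e-01]), 'orientation': array([-1.57051014e+00,  1.12347850e-03,  1.11280876e-03]), 'wrist_force': array([ 0.67514237, -0.15285395, -0.18097515]), 'ft_torque': array([-0.05725928, -0.02420492, -0.03008718]), 'width': 0.08814799723118347} 0.0187
scene [1.04675598 0.28428282 0.56762461]
side [ 0.4670326  -0.66857896  0.59576624]
wrist [0.54967649 0.08265244 0.38526829]
```

View pics/scene0.png

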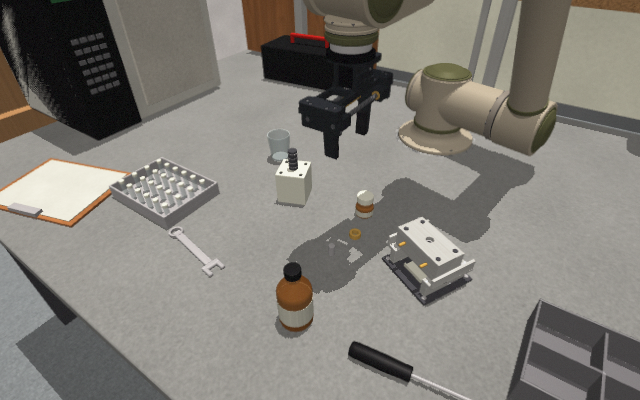

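View pics/wrist0.png

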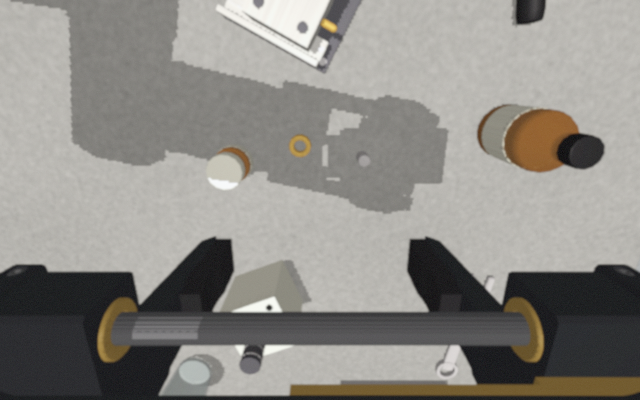

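The scene view shows the stand and drift at about (293,175), the block at (430,243) and the beaker at (278,146). The wrist view shows the bench from above, with the block at the top edge.

```bash
python3 - <<'E'
from h import *
for n in("scene","side"):
    f=np.load('pics/%s0.npz'%n); c=(f['K'],f['dist'],f['R'],f['t']); P=cloud(c,f['d']); im=f['im'].astype(int)
    ok=f['d']>0
    print(n,'bench z',np.median(P[...,2][ok&(abs(P[...,2])<.01)]))
    reg=ok&(P[...,0]>.25)&(P[...,0]<.8)&(abs(P[...,1])<.4)
    mask=(reg&(P[...,2]>.007)&(P[...,2]<.15)).astype(np.uint8)
    k,l,s,ce=cv2.connectedComponentsWithStats(mask)
    for i in range(1,k):
        if s[i,4]>60:
            q=P[l==i]; print(i,s[i],'min',q.min(0).round(3),'max',q.max(0).round(3),im[l==i].mean(0).round())
    for nm,z in(('stand',.08),('block',.087)):
        m=(reg&(abs(P[...,2]-z)<.004)&(im.min(2)>110)).astype(np.uint8)
        k,l,s,ce=cv2.connectedComponentsWithStats(m)
        for i in range(1,k):
            if s[i,4]>80:
                u=np.argwhere(l==i)[:,::-1]; q=ray(c,u,z)[:,:2].astype(np.float32); print(nm,s[i],cv2.minAreaRect(q))
    m=(reg&(P[...,2]>.122)&(P[...,2]<.136)).astype(np.uint8)
    k,l,s,ce=cv2.connectedComponentsWithStats(m)
    for i in range(1,k):
        if s[i,4]>8:q=P[l==i]; print('handle/top',s[i],np.median(q,0).round(4),q.min(0).round(3),q.max(0).round(3))
E
```

```text
scene bench z -0.0006663185535433683
1 [ 267  129   45   74 2034] min [ 0.328 -0.361  0.007] max [ 0.525 -0.139  0.132] [151. 151. 142.]
2 [ 150  176   69   51 1069] min [ 0.578 -0.4    0.007] max [ 0.74  -0.347  0.047] [127. 124. 122.]
3 [355 190  19  28 428] min [ 0.43  -0.025  0.007] max [0.471 0.016 0.056] [141. 128. 109.]
4 [ 386  217   89   83 3656] min [0.455 0.097 0.007] max [0.607 0.258 0.089] [160. 157. 149.]
10 [349 228  12  10  72] min [0.512 0.001 0.007] max [0.539 0.026 0.014] [137. 107.  56.]
20 [328 243   7  11  68] min [ 0.591 -0.005  0.008] max [0.605 0.007 0.027] [112. 109. 107.]
35 [203 258  21  17  82] min [ 0.743 -0.194  0.007] max [ 0.781 -0.16   0.009] [202. 196. 194.]
37 [ 276  262   38   69 1967] min [0.733 0.004 0.007] max [0.79  0.062 0.131] [104.  81.  58.]
46 [ 508  299   51  101 1893] min [0.539 0.369 0.007] max [0.701 0.4   0.061] [79. 77. 77.]
47 [ 348  342  124   58 1375] min [0.736 0.141 0.007] max [0.773 0.326 0.027] [67. 65. 65.]
stand [275 159  36  20 413] ((0.48064789175987244, -0.18317948281764984), (0.07635314762592316, 0.07151638716459274), 2
[... 843 characters left out ...]
2  0.01 ] [166. 155. 154.]
29 [ 358  282  101   86 1856] min [ 0.58  -0.4    0.007] max [ 0.758 -0.25   0.049] [127. 120. 117.]
31 [ 203  313   43   53 1657] min [ 0.329 -0.363  0.007] max [ 0.392 -0.299  0.077] [122. 121. 118.]
stand [265 235  49  38 785] ((0.480025976896286, -0.18780028820037842), (0.07218636572360992, 0.07120981067419052), 21.073720932006836)
block [280 139  36  24 479] ((0.5395476222038269, 0.1719943732023239), (0.11549855023622513, 0.060692597180604935), 61.61022186279297)
handle/top [390 154  12   9  91] [0.7577 0.0236 0.1297] [0.746 0.014 0.122] [0.774 0.041 0.133]
handle/top [281 230  13  12 113] [ 0.4805 -0.1903  0.1296] [ 0.47  -0.199  0.122] [ 0.491 -0.176  0.132]
```

View pics/side0.png

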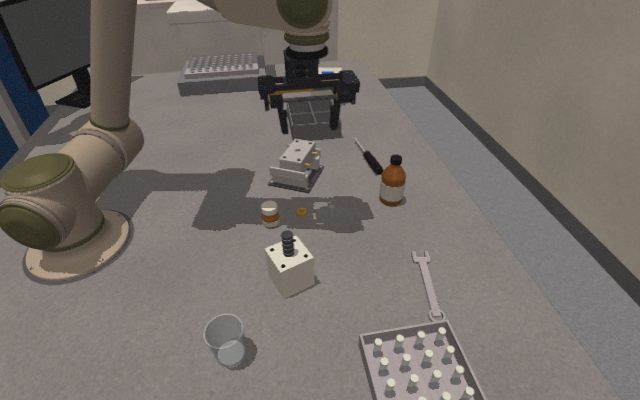

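The side view confirms the layout: handle top at (287,236), block at (298,152), and nothing close to the stand. Next I move above the drift and take one close look with the wrist camera.

>>> drive_tool(
  rows=[
    {"dx": -17, "dz": -45},
    {"dx": -34, "dz": -90},
    {"dx": -52, "dz": -140},
    {"dx": -69, "dz": -187},
    {"dx": -69, "dz": -187},
  ],
  gripper=1,
)

```text
schema error: expected keys dx, dy, dz, rx, ry, rz
```

```bash
python3 - <<'E'
from h import *
s=r.read_state();print(s['tool_pos'],s['orientation'])
c=cam("wrist");im,d=r.camera("wrist");cv2.imwrite('pics/w1.png',im[...,::-1]);np.savez('pics/w1.npz',im=im,d=d,K=c[0],dist=c[1],R=c[2],t=c[3])
P=cloud(c,d)
for z0,z1,z in((.120,.136,.13),(.072,.088,.08)):
    m=((d>0)&(P[...,2]>z0)&(P[...,2]<z1)&(abs(P[...,0]-.48)<.07)&(abs(P[...,1]+.187)<.08)).astype(np.uint8)
    k,l,st,ce=cv2.connectedComponentsWithStats(m)
    for i in range(1,k):
        if st[i,4]>50:
            u=np.argwhere(l==i)[:,::-1].astype(float);q=ray(c,u,z);print(z,st[i],q.mean(0),cv2.minEnclosingCircle(q[:,:2].astype(np.float32)),cv2.minAreaRect(q[:,:2].astype(np.float32)))
print('tcp px',proj(c,[s['tool_pos']]))
E
```

```text
[5.49798300e-01 3.01488814e-05 2.38327337e-01] [-1.57056250e+00  7.99405453e-04  7.35258835e-04]
0.13 [239 349  24  25 463] [ 0.48080558 -0.18033225  0.13      ] ((0.4808569550514221, -0.18020546436309814), 0.0161012914031744) ((0.48083552718162537, -0.18022620677947998), (0.03192893788218498, 0.02147819474339485), 74.76496887207031)
0.08 [220 292  66  20 701] [ 0.48177094 -0.1517644   0.08      ] ((0.4738543927669525, -0.15942984819412231), 0.03661304712295532) ((0.4738396406173706, -0.14760127663612366), (0.07301400601863861, 0.02501710131764412), 0.07148370891809464)
0.08 [264 346  28   9 132] [ 0.4956464  -0.21308975  0.08      ] ((0.49963974952697754, -0.21502074599266052), 0.017253771424293518) ((0.4980112314224243, -0.21064318716526031), (0.03430725634098053, 0.010842746123671532), 20.405921936035156)
tcp px [[320.35185105 254.77257606]]
```

View pics/w1.png

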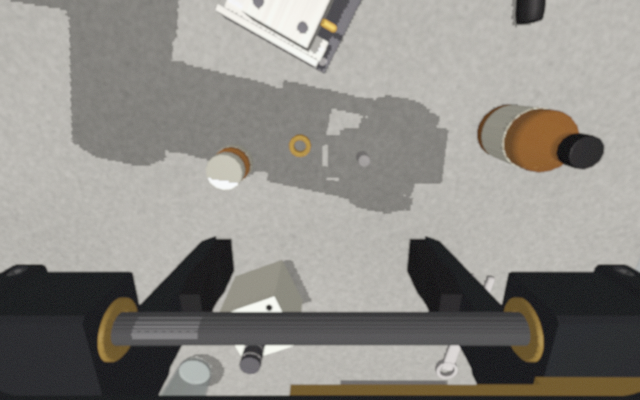

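The move was refused because every row needs all six keys, so this picture is the same view as before. I'll resend it in full.

>>> drive_tool(
  rows=[
    {"dx": -17, "dy": 0, "dz": -45, "rx": 0, "ry": 0, "rz": 0},
    {"dx": -34, "dy": 0, "dz": -90, "rx": 0, "ry": 0, "rz": 0},
    {"dx": -52, "dy": 0, "dz": -140, "rx": 0, "ry": 0, "rz": 0},
    {"dx": -69, "dy": 0, "dz": -187, "rx": 0, "ry": 0, "rz": 0},
    {"dx": -69, "dy": 0, "dz": -187, "rx": 0, "ry": 0, "rz": 0},
  ],
  gripper=1,
  force=25,
)

```text
time: 0.82
tool_pos: [0.4799, -0.1895, 0.2382]
orientation: [-1.571, 0.004, -0.002]
wrist_force: [1.0, 0.4, -0.3]
width: 0.0883
```

```bash
python3 - <<'E'
from h import *
s=r.read_state();print(s['time'],s['tool_pos'],s['orientation'])
c=cam("wrist");im,d=r.camera("wrist");cv2.imwrite('pics/w2.png',im[...,::-1]);np.savez('pics/w2.npz',im=im,d=d,K=c[0],dist=c[1],R=c[2],t=c[3])
P=cloud(c,d)
for z0,z1,z in((.126,.136,.13),(.076,.086,.08)):
    m=((d>0)&(P[...,2]>z0)&(P[...,2]<z1)&(abs(P[...,0]-.48)<.07)&(abs(P[...,1]+.187)<.08)).astype(np.uint8)
    k,l,st,ce=cv2.connectedComponentsWithStats(m)
    for i in range(1,k):
        if st[i,4]>50:
            u=np.argwhere(l==i)[:,::-1].astype(float);q=ray(c,u,z);print(z,st[i],q.mean(0),cv2.minEnclosingCircle(q[:,:2].astype(np.float32)),cv2.minAreaRect(q[:,:2].astype(np.float32)))
E
```

```text
0.825 [ 0.47990742 -0.18950572  0.23819014] [-1.57072077  0.00439115 -0.0023429 ]
0.13 [307 170  26  27 553] [ 0.47909866 -0.18454981  0.13      ] ((0.47909075021743774, -0.18454191088676453), 0.011692793108522892) ((0.4791800379753113, -0.18438078463077545), (0.02221636474132538, 0.020540356636047363), 89.83184051513672)
0.08 [ 272  121   95   93 4384] [ 0.47909301 -0.18202989  0.08      ] ((0.4792462885379791, -0.1854335516691208), 0.049430981278419495) ((0.47910481691360474, -0.18521016836166382), (0.07022374868392944, 0.07091052085161209), 21.791183471679688)
```

View pics/w2.png

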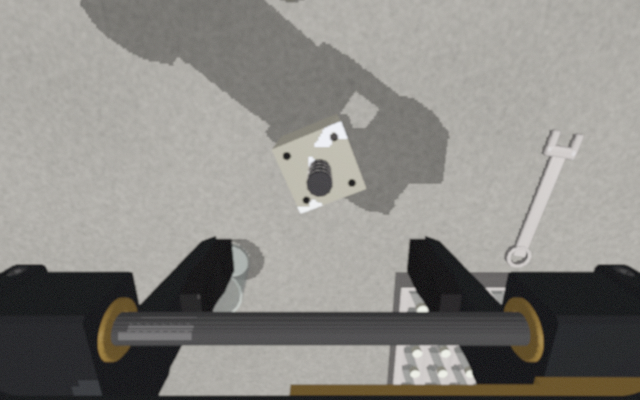

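The handle's centre is at (320,178), upright in the middle of the stand, at (0.479, -0.185). I'll descend and grip it.

>>> drive_tool(
  rows=[
    {"dx": -1, "dy": 45, "dz": 4.5, "rx": 0, "ry": 0, "rz": 0},
    {"dx": -1, "dy": 90, "dz": 4.5, "rx": 0, "ry": 0, "rz": 0},
    {"dx": -1, "dy": 130, "dz": 4.5, "rx": 0, "ry": 0, "rz": 0},
    {"dx": -1, "dy": 149, "dz": 4.5, "rx": 0, "ry": 0, "rz": 0},
    {"dx": -1, "dy": 150, "dz": 4.5, "rx": 0, "ry": 0, "rz": 0},
  ],
)

```text
time: 1.5
tool_pos: [0.4792, -0.182, 0.0873]
orientation: [-1.568, 0.004, 0.002]
wrist_force: [0.7, 0.0, 0.3]
width: 0.0881
```

>>> drive_tool(
  rows=[
    {"dx": 0, "dy": 0, "dz": 0, "rx": 0, "ry": 0, "rz": 0},
    {"dx": 0, "dy": 0, "dz": 0, "rx": 0, "ry": 0, "rz": 0},
    {"dx": 0, "dy": 0, "dz": 0, "rx": 0, "ry": 0, "rz": 0},
    {"dx": 0, "dy": 0, "dz": 0, "rx": 0, "ry": 0, "rz": 0},
    {"dx": 0, "dy": 0, "dz": 0, "rx": 0, "ry": 0, "rz": 0},
  ],
  gripper=-1,
  force=25,
)

```text
time: 2.12
tool_pos: [0.4792, -0.182, 0.0874]
orientation: [-1.569, 0.003, 0.001]
wrist_force: [0.2, 0.2, -0.1]
width: 0.0401
```

>>> drive_tool(
  rows=[
    {"dx": 0, "dy": 0, "dz": 0, "rx": 0, "ry": 0, "rz": 0},
    {"dx": 0, "dy": 0, "dz": 0, "rx": 0, "ry": 0, "rz": 0},
  ],
)

```text
time: 2.38
tool_pos: [0.4791, -0.182, 0.0874]
orientation: [-1.569, 0.004, 0.001]
wrist_force: [0.3, -1.7, 1.0]
width: 0.0214
```

>>> drive_tool(
  rows=[
    {"dx": 0, "dy": -20, "dz": 0, "rx": 0, "ry": 0, "rz": 0},
    {"dx": 0, "dy": -45, "dz": 0, "rx": 0, "ry": 0, "rz": 0},
    {"dx": 0, "dy": -75, "dz": 0, "rx": 0, "ry": 0, "rz": 0},
    {"dx": 0, "dy": -105, "dz": 0, "rx": 0, "ry": 0, "rz": 0},
    {"dx": 0, "dy": -130, "dz": 0, "rx": 0, "ry": 0, "rz": 0},
  ],
)

```text
time: 3.0
tool_pos: [0.4794, -0.1822, 0.2184]
orientation: [-1.569, 0.003, 0.001]
wrist_force: [0.4, 0.6, -1.9]
width: 0.0212
```

>>> drive_tool(
  rows=[
    {"dx": 0, "dy": 0, "dz": 0, "rx": 0, "ry": 0, "rz": 0},
    {"dx": 0, "dy": 0, "dz": 0, "rx": 0, "ry": 0, "rz": 0},
  ],
)

```text
time: 3.25
tool_pos: [0.479, -0.182, 0.2172]
orientation: [-1.568, 0.005, 0.002]
wrist_force: [-0.9, -0.3, -1.0]
width: 0.0212
```

```bash
python3 - <<'E'
from h import *
s=r.read_state();print(s['time'],s['tool_pos'],s['orientation'],s['wrist_force'],s['width'])
c=cam("wrist");im,d=r.camera("wrist");np.savez('pics/w3.npz',im=im,d=d,K=c[0],dist=c[1],R=c[2],t=c[3])
c2=cam("side");im2,d2=r.camera("side")
print(proj(c2,[s['tool_pos']]))
u,v=proj(c2,[s['tool_pos']])[0].astype(int)
a=cv2.resize(im[100:400,170:490],None,fx=1.2,fy=1.2); b=cv2.resize(im2[v-60:v+75,u-60:u+60],None,fx=2.66,fy=2.66)
h=min(len(a),len(b)); cv2.imwrite('pics/w3.png',np.hstack([a[:h],b[:h]])[...,::-1])
E
```

```text
3.25 [ 0.47902626 -0.18200889  0.2172423 ] [-1.5676603   0.00474587  0.00249473] [-0.9416662  -0.32469956 -0.98244468] 0.021169919856749476
[[282.28114413 194.61617869]]
```

View pics/w3.png

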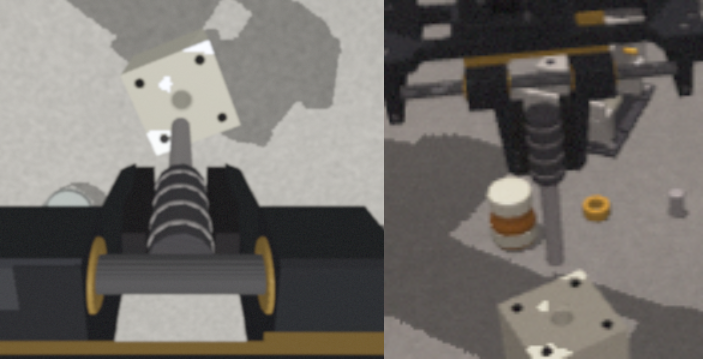

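The drift is held in the jaws and the stand's hole is visible at (181,99) in the left crop. I'll measure the shank's tilt and tip from depth.

```bash
cat >> h.py <<'E'
def axis(c,d,tcp,rad=6.0e-3):
    "shank axis points at several depths below TCP from the facing surface: strip mean x,y by height"
    P=cloud(c,d)-tcp; C=-c[2].T@c[3]-tcp
    m=(d>0)&(np.hypot(P[...,0],P[...,1]+.002)<.022)&(P[...,2]<-.012)&(P[...,2]>-.1)
    q=P[m]; out=[]
    h=np.array([C[0],C[1]]);h/=np.hypot(*h); n=np.array([-h[1],h[0]])
    for a in np.arange(-.085,-.012,.01):
        s=q[abs(q[:,2]-a)<.005]
        if len(s)>5:
            lat=s[:,:2]@n; fr=s[:,:2]@h
            xy=n*(lat.max()+lat.min())/2+h*(np.percentile(fr,90)-rad); out.append((a,*xy,len(s),np.ptp(lat)))
    return np.array(out),q[:,2].min()
E
python3 - <<'E'
from h import *
np.set_printoptions(precision=4,suppress=True)
f=np.load('pics/w3.npz');s=r.read_state();tcp=s['tool_pos']
c=(f['K'],f['dist'],f['R'],f['t']);print(axis(c,f['d'],tcp))
for n in('scene','side'):
    c2=cam(n);im,d=r.camera(n);print(n,axis(c2,d,tcp)); print(proj(c2,[tcp+[0,-.003,-.0824],tcp+[0,-.003,0]]))
# tip expected in wrist, and hole
print(proj(c,[tcp+[0,-.003,-.0824],tcp+[0,0,-.0824]]))
print('hole',ray(c,[(181/1.2+170,99/1.2+100)],.08))
E
```

```text
(array([[ -0.075 ,  -0.0002,  -0.0032,  70.    ,   0.0111],
       [ -0.065 ,  -0.0001,  -0.0031,  85.    ,   0.0118],
       [ -0.055 ,  -0.0001,  -0.0033,  94.    ,   0.0116],
       [ -0.045 ,  -0.0001,  -0.0033, 100.    ,   0.011 ],
       [ -0.035 ,  -0.    ,  -0.0032, 127.    ,   0.0118],
       [ -0.025 ,   0.    ,  -0.0031, 138.    ,   0.0113],
       [ -0.015 ,  -0.0003,  -0.0032,  55.    ,   0.0102]]), np.float64(-0.08160899588896492))
scene (array([[-0.075 , -0.0008, -0.0025, 20.    ,  0.0113],
       [-0.065 , -0.0011, -0.0026, 20.    ,  0.0113],
       [-0.055 , -0.0012, -0.0031, 21.    ,  0.0092],
       [-0.045 , -0.0012, -0.0034, 20.    ,  0.0111],
       [-0.035 , -0.0012, -0.0029, 23.    ,  0.0115],
       [-0.025 , -0.001 , -0.0035, 21.    ,  0.0093],
       [-0.015 , -0.0006, -0.0024, 16.    ,  0.009 ]]), np.float64(-0.0815697083660736))
[[291.3951 147.9749]
 [289.1114 114.9138]]
side (array([[-0.075 ,  0.0007, -0.0056, 22.    ,  0.0105],
       [-0.065 ,  0.0012, -0.005 , 30.    ,  0.0111],
       [-0.055 ,  0.0017, -0.0045, 27.    ,  0.011 ],
       [-0.045 ,  0.0009, -0.005 , 30.    ,  0.0109],
       [-0.035 ,  0.0015, -0.0052, 31.    ,  0.0109],
       [-0.025 ,  0.0015, -0.0047, 32.    ,  0.0119],
       [-0.015 ,  0.0012, -0.0048, 23.    ,  0.0106]]), np.float64(-0.08153343587022024))
[[285.8538 231.2244]
 [282.4314 195.7719]]
[[320.7345 203.7255]
 [320.7358 199.9647]]
hole [[ 0.479  -0.1846  0.08  ]]
```

Depth shows the drift vertical, with its tip at TCP + (0, -3.2, -82) mm. I'll carry it over towards the block.

>>> drive_tool(
  rows=[
    {"dx": 6, "dy": 0, "dz": 30, "rx": 0, "ry": 0, "rz": 0},
    {"dx": 15, "dy": 0, "dz": 75, "rx": 0, "ry": 0, "rz": 0},
    {"dx": 24, "dy": 0, "dz": 125, "rx": 0, "ry": 0, "rz": 0},
    {"dx": 32, "dy": 0, "dz": 175, "rx": 0, "ry": 0, "rz": 0},
    {"dx": 40, "dy": 0, "dz": 220, "rx": 0, "ry": 0, "rz": 0},
  ],
)

```text
time: 4.08
tool_pos: [0.5195, 0.0396, 0.2175]
orientation: [-1.568, 0.005, 0.003]
wrist_force: [0.1, -0.2, -1.5]
width: 0.0211
```

>>> drive_tool(
  rows=[
    {"dx": 8, "dy": 0, "dz": 40, "rx": 0, "ry": 0, "rz": 0},
    {"dx": 15, "dy": 0, "dz": 75, "rx": 0, "ry": 0, "rz": 0},
    {"dx": 20, "dy": 0, "dz": 95, "rx": 0, "ry": 0, "rz": 0},
    {"dx": 20, "dy": 0, "dz": 95, "rx": 0, "ry": 0, "rz": 0},
    {"dx": 20, "dy": 0, "dz": 95, "rx": 0, "ry": 0, "rz": 0},
  ],
)

```text
time: 4.7
tool_pos: [0.5395, 0.1336, 0.2175]
orientation: [-1.568, 0.006, 0.003]
wrist_force: [0.3, 0.0, -1.2]
width: 0.0217
```

```bash
python3 - <<'E'
from h import *
np.set_printoptions(precision=4,suppress=True)
s=r.read_state();tcp=s['tool_pos'];print(s['time'],tcp,s['orientation'],s['wrist_force'])
c=cam("wrist");im,d=r.camera("wrist");np.savez('pics/w4.npz',im=im,d=d,K=c[0],dist=c[1],R=c[2],t=c[3])
P=cloud(c,d)
m=((d>0)&(abs(P[...,2]-.087)<.004)).astype(np.uint8)
k,l,st,ce=cv2.connectedComponentsWithStats(m)
for i in range(1,k):
    if st[i,4]>300:
        u=np.argwhere(l==i)[:,::-1];q=ray(c,u,.087)[:,:2].astype(np.float32);print(st[i],cv2.minAreaRect(q))
print(axis(c,d,tcp)[0][:2])
cv2.imwrite('pics/w4.png',im[0:300,120:520][...,::-1].repeat(2,0).repeat(2,1))
E
```

```text
4.7 [0.5395 0.1336 0.2175] [-1.5679  0.0061  0.0031] [ 0.313   0.0351 -1.2153]
[ 260   55  124  148 9177] ((0.5379334688186646, 0.1745460331439972), (0.11236979812383652, 0.060220297425985336), 62.23933410644531)
[514 254  59  51 745] ((0.7514911890029907, 0.03769479691982269), (0.05564173683524132, 0.042872484773397446), 53.78260040283203)
[[-0.075  -0.0003 -0.0032 73.      0.0111]
 [-0.065  -0.0002 -0.0032 83.      0.0118]]
```

View pics/w4.png

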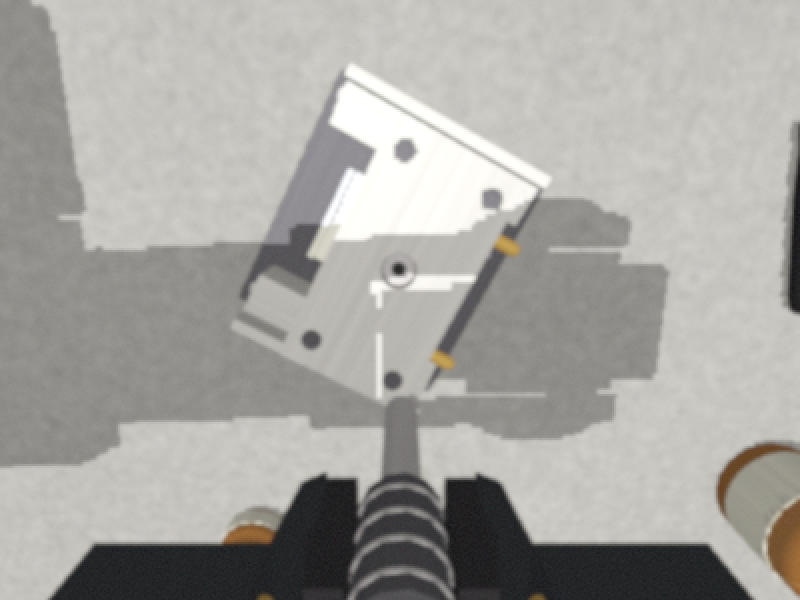

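The bore, with the sleeve's 6 mm hole inside it, is at crop (398,269), which is full-frame (319,134.5). I'll work out the shift from the bore and from the block's outline.

```bash
cat >> h.py <<'E'
def shift(w,s): return cv2.Rodrigues(s['orientation'])[0].T@np.array(w)*1e3
E
python3 - <<'E'
from h import *
f=np.load('pics/w4.npz');c=(f['K'],f['dist'],f['R'],f['t']);s=r.read_state()
print(ray(c,[(319,134.5)],.087),ray(c,[(319,134.5)],.079))
tip=s['tool_pos']+[-.0003,-.0032,-.0822]
print(shift(np.array([.5379,.1747,.100])-tip,s),shift([0,0,-1e-2],s))
E
```

```text
[[0.53777888 0.17540802 0.087     ]] [[0.53770711 0.17424385 0.079     ]]
[-1.24053715 35.54702713 44.29944323] [ 0.05633517  9.99979636 -0.02998413]
```

>>> drive_tool(
  rows=[
    {"dx": -0.4, "dy": 0, "dz": 20, "rx": 0, "ry": 0, "rz": 0},
    {"dx": -1.2, "dy": 10, "dz": 40, "rx": 0, "ry": 0, "rz": 0},
    {"dx": -1.2, "dy": 25, "dz": 44.5, "rx": 0, "ry": 0, "rz": 0},
    {"dx": -1.2, "dy": 35, "dz": 44.5, "rx": 0, "ry": 0, "rz": 0},
    {"dx": -1.2, "dy": 35, "dz": 44.5, "rx": 0, "ry": 0, "rz": 0},
  ],
)

```text
time: 5.38
tool_pos: [0.5379, 0.1778, 0.1816]
orientation: [-1.568, 0.008, 0.004]
wrist_force: [0.1, 0.3, -1.1]
width: 0.0214
```

```bash
python3 - <<'E'
from h import *
np.set_printoptions(precision=4,suppress=True)
s=r.read_state();tcp=s['tool_pos'];print(s['time'],tcp,s['orientation'],s['wrist_force'])
c=cam("wrist");im,d=r.camera("wrist");np.savez('pics/w5.npz',im=im,d=d,K=c[0],dist=c[1],R=c[2],t=c[3])
print(axis(c,d,tcp)); P=cloud(c,d)
m=((d>0)&(abs(P[...,2]-.087)<.004)).astype(np.uint8)
k,l,st,ce=cv2.connectedComponentsWithStats(m)
for i in range(1,k):
    if st[i,4]>300:
        u=np.argwhere(l==i)[:,::-1];q=ray(c,u,.087)[:,:2].astype(np.float32);print(st[i],cv2.minAreaRect(q))
tip=tcp+[-.0003,-.0032,-.0822];a=proj(c,[tip,[*tip[:2],.087],[.5379,.1747,.087]]);print(tip,a)
u,v=a[0].astype(int)
A=cv2.resize(im[v-50:v+50,u-50:u+50],(400,400),interpolation=2)
out=[A]
for n in('scene','side'):
    c2=cam(n);i2,_=r.camera(n);u,v=proj(c2,[tip])[0].astype(int);out.append(cv2.resize(i2[v-20:v+20,u-20:u+20],(200,200),interpolation=2))
cv2.imwrite('pics/w5.png',np.hstack([A,np.vstack(out[1:])])[...,::-1])
E
```

```text
5.375 [0.5379 0.1778 0.1816] [-1.5682  0.0082  0.0042] [ 0.0524  0.3011 -1.0607]
(array([[ -0.075 ,  -0.0005,  -0.0032,  71.    ,   0.011 ],
       [ -0.065 ,  -0.0004,  -0.0031,  82.    ,   0.0118],
       [ -0.055 ,  -0.0003,  -0.0032,  94.    ,   0.0116],
       [ -0.045 ,  -0.0003,  -0.0033, 106.    ,   0.0111],
       [ -0.035 ,  -0.0002,  -0.0032, 129.    ,   0.0118],
       [ -0.025 ,  -0.0002,  -0.0031, 132.    ,   0.0112],
       [ -0.015 ,  -0.0001,  -0.0029,  54.    ,   0.0096]]), np.float64(-0.09999396526611362))
[ 258  116  134  136 8393] ((0.5380062460899353, 0.1746177077293396), (0.11284036934375763, 0.06046474352478981), 62.300048828125)
[0.5376 0.1746 0.0994] [[320.7199 204.1   ]
 [320.8101 198.615 ]
 [321.2166 198.5093]]
```

View pics/w5.png

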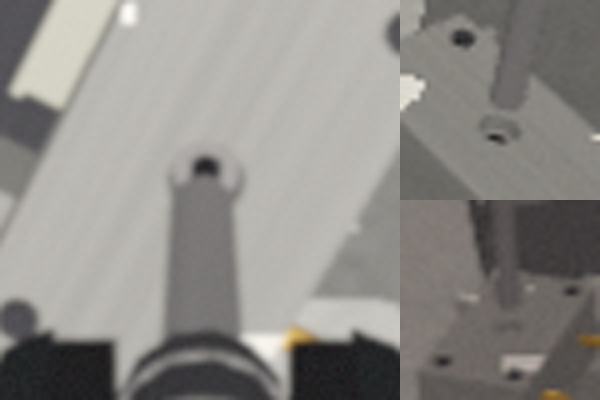

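The tip sits in line with the bore: the bore shows around the tip at crop (206,175). Now I feel downwards in small steps.

>>> drive_tool(
  rows=[
    {"dx": 0, "dy": 3, "dz": 0, "rx": 0, "ry": 0, "rz": 0},
    {"dx": 0, "dy": 6, "dz": 0, "rx": 0, "ry": 0, "rz": 0},
    {"dx": 0, "dy": 9, "dz": 0, "rx": 0, "ry": 0, "rz": 0},
    {"dx": 0, "dy": 11, "dz": 0, "rx": 0, "ry": 0, "rz": 0},
  ],
)

```text
time: 6.02
tool_pos: [0.5384, 0.1778, 0.1718]
orientation: [-1.568, 0.006, 0.002]
wrist_force: [0.2, 0.6, -1.5]
width: 0.0215
```

>>> drive_tool(
  rows=[
    {"dx": 0, "dy": 0.5, "dz": 0, "rx": 0, "ry": 0, "rz": 0},
    {"dx": 0, "dy": 1, "dz": 0, "rx": 0, "ry": 0, "rz": 0},
    {"dx": 0, "dy": 1.5, "dz": 0, "rx": 0, "ry": 0, "rz": 0},
    {"dx": 0, "dy": 2, "dz": 0, "rx": 0, "ry": 0, "rz": 0},
  ],
)

```text
time: 6.52
tool_pos: [0.5384, 0.1778, 0.1699]
orientation: [-1.568, 0.006, 0.002]
wrist_force: [-0.8, 0.2, -1.4]
width: 0.0213
```

>>> drive_tool(
  rows=[
    {"dx": 0, "dy": 0.3, "dz": 0, "rx": 0, "ry": 0, "rz": 0},
    {"dx": 0, "dy": 0.6, "dz": 0, "rx": 0, "ry": 0, "rz": 0},
    {"dx": 0, "dy": 1, "dz": 0, "rx": 0, "ry": 0, "rz": 0},
  ],
)

```text
time: 6.9
tool_pos: [0.5384, 0.1778, 0.1689]
orientation: [-1.568, 0.006, 0.002]
wrist_force: [-1.1, -0.1, -2.2]
width: 0.0214
```

>>> drive_tool(
  rows=[
    {"dx": 0, "dy": 0.4, "dz": 0, "rx": 0, "ry": 0, "rz": 0},
    {"dx": 0, "dy": 0.8, "dz": 0, "rx": 0, "ry": 0, "rz": 0},
    {"dx": 0, "dy": 1.2, "dz": 0, "rx": 0, "ry": 0, "rz": 0},
  ],
)

```text
time: 7.28
tool_pos: [0.5384, 0.1778, 0.1676]
orientation: [-1.568, 0.006, 0.002]
wrist_force: [0.9, 0.6, -0.7]
width: 0.0212
```

>>> drive_tool(
  rows=[
    {"dx": 0, "dy": 0.4, "dz": 0, "rx": 0, "ry": 0, "rz": 0},
    {"dx": 0, "dy": 0.8, "dz": 0, "rx": 0, "ry": 0, "rz": 0},
    {"dx": 0, "dy": 1.2, "dz": 0, "rx": 0, "ry": 0, "rz": 0},
  ],
)

```text
time: 7.65
tool_pos: [0.5384, 0.1778, 0.1664]
orientation: [-1.568, 0.006, 0.002]
wrist_force: [-1.2, -0.7, -1.4]
width: 0.0215
```

>>> drive_tool(
  rows=[
    {"dx": 0, "dy": 0.5, "dz": 0, "rx": 0, "ry": 0, "rz": 0},
    {"dx": 0, "dy": 1, "dz": 0, "rx": 0, "ry": 0, "rz": 0},
    {"dx": 0, "dy": 1.5, "dz": 0, "rx": 0, "ry": 0, "rz": 0},
    {"dx": 0, "dy": 2, "dz": 0, "rx": 0, "ry": 0, "rz": 0},
  ],
)

```text
time: 8.15
tool_pos: [0.5384, 0.1778, 0.1644]
orientation: [-1.568, 0.006, 0.002]
wrist_force: [-0.5, 0.1, -1.0]
width: 0.0213
```

>>> drive_tool(
  rows=[
    {"dx": 0, "dy": 0.5, "dz": 0, "rx": 0, "ry": 0, "rz": 0},
    {"dx": 0, "dy": 1, "dz": 0, "rx": 0, "ry": 0, "rz": 0},
    {"dx": 0, "dy": 1.5, "dz": 0, "rx": 0, "ry": 0, "rz": 0},
    {"dx": 0, "dy": 2, "dz": 0, "rx": 0, "ry": 0, "rz": 0},
  ],
)

```text
time: 8.65
tool_pos: [0.5384, 0.1778, 0.1623]
orientation: [-1.568, 0.006, 0.002]
wrist_force: [-0.3, -0.6, -1.1]
width: 0.0216
```

>>> drive_tool(
  rows=[
    {"dx": 0, "dy": 0.5, "dz": 0, "rx": 0, "ry": 0, "rz": 0},
    {"dx": 0, "dy": 1, "dz": 0, "rx": 0, "ry": 0, "rz": 0},
    {"dx": 0, "dy": 1.5, "dz": 0, "rx": 0, "ry": 0, "rz": 0},
    {"dx": 0, "dy": 2, "dz": 0, "rx": 0, "ry": 0, "rz": 0},
  ],
)

```text
time: 9.15
tool_pos: [0.5386, 0.1779, 0.1611]
orientation: [-1.568, 0.005, 0.001]
wrist_force: [-1.5, -0.2, 5.6]
width: 0.0212
```

Contact with the sleeve is at about 7.5 mm depth and 7 N. I'll push on slowly.

>>> drive_tool(
  rows=[
    {"dx": 0, "dy": 1, "dz": 0, "rx": 0, "ry": 0, "rz": 0},
    {"dx": 0, "dy": 2, "dz": 0, "rx": 0, "ry": 0, "rz": 0},
    {"dx": 0, "dy": 3, "dz": 0, "rx": 0, "ry": 0, "rz": 0},
    {"dx": 0, "dy": 4, "dz": 0, "rx": 0, "ry": 0, "rz": 0},
  ],
)

```text
time: 9.65
tool_pos: [0.5387, 0.1779, 0.1578]
orientation: [-1.568, 0.004, 0.0]
wrist_force: [-2.0, -0.4, 5.1]
width: 0.0212
```

>>> drive_tool(
  rows=[
    {"dx": 0, "dy": 1, "dz": 0, "rx": 0, "ry": 0, "rz": 0},
    {"dx": 0, "dy": 2, "dz": 0, "rx": 0, "ry": 0, "rz": 0},
    {"dx": 0, "dy": 3, "dz": 0, "rx": 0, "ry": 0, "rz": 0},
    {"dx": 0, "dy": 4, "dz": 0, "rx": 0, "ry": 0, "rz": 0},
    {"dx": 0, "dy": 5, "dz": 0, "rx": 0, "ry": 0, "rz": 0},
  ],
)

```text
time: 10.28
tool_pos: [0.5386, 0.178, 0.1535]
orientation: [-1.568, 0.004, -0.0]
wrist_force: [-2.7, -0.3, 5.4]
width: 0.0212
```

```bash
python3 - <<'E'
from h import *
np.set_printoptions(precision=4,suppress=True)
s=r.read_state();tcp=s['tool_pos'];c=cam("wrist");im,d=r.camera("wrist");print(tcp,s['wrist_force'],axis(c,d,tcp)); np.savez('pics/w6.npz',im=im,d=d,K=c[0],dist=c[1],R=c[2],t=c[3])
E
```

```text
[0.5386 0.178  0.1535] [-2.7225 -0.3175  5.3928] (array([[  -0.075 ,   -0.0008,   -0.0054,   32.    ,    0.0142],
       [  -0.065 ,    0.0002,    0.0083, 2293.    ,    0.0435],
       [  -0.055 ,   -0.0001,   -0.0034,   91.    ,    0.0114],
       [  -0.045 ,   -0.0003,   -0.0034,  110.    ,    0.0117],
       [  -0.035 ,   -0.0003,   -0.0034,  120.    ,    0.0112],
       [  -0.025 ,   -0.0002,   -0.0033,  142.    ,    0.0117],
       [  -0.015 ,    0.0003,   -0.0032,   49.    ,    0.0102]]), np.float64(-0.08506329398554742))
```

>>> drive_tool(
  rows=[
    {"dx": -0.3, "dy": 1, "dz": 0, "rx": 0, "ry": 0, "rz": 0},
    {"dx": -0.5, "dy": 2, "dz": 0, "rx": 0, "ry": 0, "rz": 0},
    {"dx": -0.5, "dy": 3, "dz": 0, "rx": 0, "ry": 0, "rz": 0},
    {"dx": -0.5, "dy": 4, "dz": 0, "rx": 0, "ry": 0, "rz": 0},
    {"dx": -0.5, "dy": 5, "dz": 0, "rx": 0, "ry": 0, "rz": 0},
  ],
)

```text
time: 10.95
tool_pos: [0.5383, 0.178, 0.1491]
orientation: [-1.568, 0.003, -0.001]
wrist_force: [-1.2, -0.3, 5.2]
width: 0.0214
```

>>> drive_tool(
  rows=[
    {"dx": 0, "dy": 1, "dz": 0, "rx": 0, "ry": 0, "rz": 0},
    {"dx": 0, "dy": 2, "dz": 0, "rx": 0, "ry": 0, "rz": 0},
    {"dx": 0, "dy": 3, "dz": 0, "rx": 0, "ry": 0, "rz": 0},
    {"dx": 0, "dy": 4, "dz": 0, "rx": 0, "ry": 0, "rz": 0},
    {"dx": 0, "dy": 5, "dz": 0, "rx": 0, "ry": 0, "rz": 0},
  ],
)

```text
time: 11.58
tool_pos: [0.5384, 0.178, 0.1448]
orientation: [-1.568, 0.002, -0.002]
wrist_force: [-2.0, 0.2, 5.9]
width: 0.0211
```

>>> drive_tool(
  rows=[
    {"dx": 0, "dy": 1, "dz": 0, "rx": 0, "ry": 0, "rz": 0},
    {"dx": 0, "dy": 2, "dz": 0, "rx": 0, "ry": 0, "rz": 0},
    {"dx": 0, "dy": 3, "dz": 0, "rx": 0, "ry": 0, "rz": 0},
    {"dx": 0, "dy": 4, "dz": 0, "rx": 0, "ry": 0, "rz": 0},
    {"dx": 0, "dy": 5, "dz": 0, "rx": 0, "ry": 0, "rz": 0},
  ],
)

```text
time: 12.2
tool_pos: [0.5384, 0.178, 0.1405]
orientation: [-1.568, 0.002, -0.002]
wrist_force: [-3.1, -0.4, 4.9]
width: 0.0214
```

>>> drive_tool(
  rows=[
    {"dx": -0.4, "dy": 1, "dz": 0, "rx": 0, "ry": 0, "rz": 0},
    {"dx": -0.8, "dy": 2, "dz": 0, "rx": 0, "ry": 0, "rz": 0},
    {"dx": -0.8, "dy": 3, "dz": 0, "rx": 0, "ry": 0, "rz": 0},
    {"dx": -0.8, "dy": 4, "dz": 0, "rx": 0, "ry": 0, "rz": 0},
    {"dx": -0.8, "dy": 5, "dz": 0, "rx": 0, "ry": 0, "rz": 0},
  ],
)

```text
time: 12.82
tool_pos: [0.538, 0.178, 0.1363]
orientation: [-1.568, 0.0, -0.004]
wrist_force: [-0.6, -0.6, 5.6]
width: 0.0216
```

>>> drive_tool(
  rows=[
    {"dx": 0, "dy": 1, "dz": 0, "rx": 0, "ry": 0, "rz": 0},
    {"dx": 0, "dy": 2, "dz": 0, "rx": 0, "ry": 0, "rz": 0},
    {"dx": 0, "dy": 3, "dz": 0, "rx": 0, "ry": 0, "rz": 0},
    {"dx": 0, "dy": 4, "dz": 0, "rx": 0, "ry": 0, "rz": 0},
    {"dx": 0, "dy": 5, "dz": 0, "rx": 0, "ry": 0, "rz": 0},
  ],
)

```text
time: 13.45
tool_pos: [0.5381, 0.178, 0.132]
orientation: [-1.568, -0.0, -0.004]
wrist_force: [-1.9, -0.1, 6.2]
width: 0.0213
```

>>> drive_tool(
  rows=[
    {"dx": 0, "dy": 1, "dz": 0, "rx": 0, "ry": 0, "rz": 0},
    {"dx": 0, "dy": 2, "dz": 0, "rx": 0, "ry": 0, "rz": 0},
    {"dx": 0, "dy": 3, "dz": 0, "rx": 0, "ry": 0, "rz": 0},
    {"dx": 0, "dy": 4, "dz": 0, "rx": 0, "ry": 0, "rz": 0},
    {"dx": 0, "dy": 5, "dz": 0, "rx": 0, "ry": 0, "rz": 0},
  ],
)

```text
time: 14.08
tool_pos: [0.5382, 0.178, 0.1277]
orientation: [-1.568, -0.001, -0.005]
wrist_force: [-2.8, -0.1, 6.3]
width: 0.0213
```

```bash
cat > chk.py <<'E'
from h import *
np.set_printoptions(precision=4,suppress=True)
# shoulder height relative to TCP: first height going up where lateral width exceeds 15 mm; handle top
def sh(c,d,tcp):
    P=cloud(c,d)-tcp; m=(d>0)&(abs(P[...,0])<.016)&(abs(P[...,1]+.003)<.016)&(P[...,2]>-.04)&(P[...,2]<.06)
    q=P[m]; fr=q[:,2]; return [(round(a,3),round(float(np.ptp(q[abs(fr-a)<.0015][:,0])),4)) for a in np.arange(-.022,.0,.002) if (abs(fr-a)<.0015).sum()>3], np.percentile(fr,99.5)
for n in('w4','w6'):
    f=np.load(f'pics/{n}.npz'); c=(f['K'],f['dist'],f['R'],f['t']); K={'w4':[.5395,.1336,.2175],'w6':[.5386,.178,.1535]}[n]; print(n,sh(c,f['d'],np.array(K)))
s=r.read_state();c=cam('wrist');im,d=r.camera('wrist');print(s['tool_pos'],s['wrist_force'],sh(c,d,s['tool_pos']))
E
python3 chk.py
```

```text
w4 ([(np.float64(-0.022), 0.0109), (np.float64(-0.02), 0.0108), (np.float64(-0.018), 0.009), (np.float64(-0.016), 0.0078), (np.float64(-0.006), 0.0209), (np.float64(-0.004), 0.0209), (np.float64(-0.002), 0.0201)], np.float64(0.04671218638528586))
w6 ([(np.float64(-0.022), 0.0116), (np.float64(-0.02), 0.0108), (np.float64(-0.018), 0.0084), (np.float64(-0.016), 0.0078), (np.float64(-0.006), 0.0199), (np.float64(-0.004), 0.0208), (np.float64(-0.002), 0.0207)], np.float64(0.0468123753326407))
[0.5382 0.178  0.1277] [-2.762  -0.0996  6.3307] ([(np.float64(-0.022), 0.0115), (np.float64(-0.02), 0.0102), (np.float64(-0.018), 0.0095), (np.float64(-0.016), 0.0067), (np.float64(-0.006), 0.0199), (np.float64(-0.004), 0.0208), (np.float64(-0.002), 0.0206)], np.float64(0.046751619740289393))
```

There is no slip and the tip is at about 41.7 mm depth. I'll push to the tray, gently at the end.

>>> drive_tool(
  rows=[
    {"dx": -0.4, "dy": 1, "dz": 0, "rx": 0, "ry": 0, "rz": 0},
    {"dx": -0.8, "dy": 2, "dz": 0, "rx": 0, "ry": 0, "rz": 0},
    {"dx": -0.8, "dy": 3, "dz": 0, "rx": 0, "ry": 0, "rz": 0},
    {"dx": -0.8, "dy": 4, "dz": 0, "rx": 0, "ry": 0, "rz": 0},
    {"dx": -0.8, "dy": 5, "dz": 0, "rx": 0, "ry": 0, "rz": 0},
  ],
)

```text
time: 14.75
tool_pos: [0.5378, 0.178, 0.1233]
orientation: [-1.568, -0.002, -0.006]
wrist_force: [-0.6, -0.8, 5.3]
width: 0.0214
```

>>> drive_tool(
  rows=[
    {"dx": 0, "dy": 1, "dz": 0, "rx": 0, "ry": 0, "rz": 0},
    {"dx": 0, "dy": 2, "dz": 0, "rx": 0, "ry": 0, "rz": 0},
    {"dx": 0, "dy": 3, "dz": 0, "rx": 0, "ry": 0, "rz": 0},
    {"dx": 0, "dy": 4, "dz": 0, "rx": 0, "ry": 0, "rz": 0},
  ],
)

```text
time: 15.25
tool_pos: [0.5379, 0.178, 0.12]
orientation: [-1.568, -0.003, -0.006]
wrist_force: [-1.5, -0.5, 6.2]
width: 0.0211
```

>>> drive_tool(
  rows=[
    {"dx": 0, "dy": 0.4, "dz": 0, "rx": 0, "ry": 0, "rz": 0},
    {"dx": 0, "dy": 0.8, "dz": 0, "rx": 0, "ry": 0, "rz": 0},
    {"dx": 0, "dy": 1.2, "dz": 0, "rx": 0, "ry": 0, "rz": 0},
    {"dx": 0, "dy": 1.6, "dz": 0, "rx": 0, "ry": 0, "rz": 0},
  ],
)

```text
time: 15.75
tool_pos: [0.5379, 0.178, 0.1188]
orientation: [-1.568, -0.003, -0.007]
wrist_force: [-2.2, 0.5, 5.5]
width: 0.0209
```

>>> drive_tool(
  rows=[
    {"dx": 0, "dy": 0.6, "dz": 0, "rx": 0, "ry": 0, "rz": 0},
    {"dx": 0, "dy": 1.2, "dz": 0, "rx": 0, "ry": 0, "rz": 0},
    {"dx": 0, "dy": 1.8, "dz": 0, "rx": 0, "ry": 0, "rz": 0},
  ],
)

```text
time: 16.12
tool_pos: [0.5379, 0.178, 0.1173]
orientation: [-1.568, -0.003, -0.007]
wrist_force: [-1.7, -0.5, 5.6]
width: 0.0211
```

>>> drive_tool(
  rows=[
    {"dx": 0, "dy": 0.6, "dz": 0, "rx": 0, "ry": 0, "rz": 0},
    {"dx": 0, "dy": 1.2, "dz": 0, "rx": 0, "ry": 0, "rz": 0},
  ],
)

```text
time: 16.38
tool_pos: [0.5379, 0.178, 0.1165]
orientation: [-1.568, -0.004, -0.007]
wrist_force: [-2.3, 0.7, 5.6]
width: 0.0215
```

>>> drive_tool(
  rows=[
    {"dx": 0, "dy": 0.4, "dz": 0, "rx": 0, "ry": 0, "rz": 0},
    {"dx": 0, "dy": 0.8, "dz": 0, "rx": 0, "ry": 0, "rz": 0},
    {"dx": 0, "dy": 1.2, "dz": 0, "rx": 0, "ry": 0, "rz": 0},
  ],
)

```text
time: 16.75
tool_pos: [0.538, 0.1781, 0.1162]
orientation: [-1.568, -0.004, -0.008]
wrist_force: [-3.8, -1.0, 11.6]
width: 0.0214
```

Force rose to about 13 N with no further travel, so the sleeve is on the tray. Withdrawing now.

>>> drive_tool(
  rows=[
    {"dx": -0.5, "dy": -5, "dz": 0, "rx": 0, "ry": 0, "rz": 0},
    {"dx": -0.5, "dy": -15, "dz": 0, "rx": 0, "ry": 0, "rz": 0},
    {"dx": -0.5, "dy": -27, "dz": 0, "rx": 0, "ry": 0, "rz": 0},
    {"dx": -0.5, "dy": -40, "dz": 0, "rx": 0, "ry": 0, "rz": 0},
    {"dx": -0.5, "dy": -53, "dz": 0, "rx": 0, "ry": 0, "rz": 0},
  ],
)

```text
time: 17.38
tool_pos: [0.5372, 0.1779, 0.1703]
orientation: [-1.568, -0.005, -0.008]
wrist_force: [0.7, -0.5, -1.2]
width: 0.0212
```

>>> drive_tool(
  rows=[
    {"dx": 0, "dy": -15, "dz": 0, "rx": 0, "ry": 0, "rz": 0},
    {"dx": 0, "dy": -30, "dz": 0, "rx": 0, "ry": 0, "rz": 0},
    {"dx": 0, "dy": -45, "dz": 0, "rx": 0, "ry": 0, "rz": 0},
    {"dx": 0, "dy": -50, "dz": 0, "rx": 0, "ry": 0, "rz": 0},
    {"dx": 0, "dy": -50, "dz": 0, "rx": 0, "ry": 0, "rz": 0},
  ],
)

```text
time: 18.0
tool_pos: [0.5368, 0.1777, 0.2204]
orientation: [-1.568, -0.005, -0.008]
wrist_force: [0.2, -0.1, -1.5]
width: 0.0211
```

```bash
cat > chk2.py <<'E'
from h import *
from scipy.spatial.transform import Rotation as T
np.set_printoptions(precision=4,suppress=True)
s=r.read_state();tcp=s['tool_pos'];c=cam("wrist");im,d=r.camera("wrist")
print(s['time'],tcp,s['orientation'],s['wrist_force'])
a,zm=axis(c,d,tcp);print(a[:,:3],zm)
R=T.from_rotvec(s['orientation']);print('turn to grasp orientation',(R.inv()*T.from_rotvec([-1.5685,.0035,.0012])).as_rotvec())
print('to home, tool mm',shift(np.array([.4791,-.182,.2172])-tcp,s))
E
python3 chk2.py
```

```text
18.0 [0.5368 0.1777 0.2204] [-1.5677 -0.0049 -0.0081] [ 0.1528 -0.073  -1.4696]
[[-0.075   0.0009 -0.0032]
 [-0.065   0.0006 -0.0032]
 [-0.055   0.0006 -0.0032]
 [-0.045   0.0006 -0.0032]
 [-0.035   0.0004 -0.0033]
 [-0.025   0.0004 -0.0031]
 [-0.015   0.0009 -0.003 ]] -0.08030820278990727
turn to grasp orientation [-0.0008 -0.0005  0.0113]
to home, tool mm [ -56.9629    1.633  -359.8699]
```

>>> drive_tool(
  rows=[
    {"dx": -5, "dy": 0, "dz": -30, "rx": 0, "ry": 0, "rz": 0.005},
    {"dx": -12, "dy": 0, "dz": -75, "rx": 0, "ry": 0, "rz": 0.011},
    {"dx": -20, "dy": 0, "dz": -125, "rx": 0, "ry": 0, "rz": 0.011},
    {"dx": -28, "dy": 0, "dz": -175, "rx": 0, "ry": 0, "rz": 0.011},
    {"dx": -35, "dy": 0, "dz": -220, "rx": 0, "ry": 0, "rz": 0.011},
  ],
)

```text
time: 18.68
tool_pos: [0.5005, -0.0438, 0.2185]
orientation: [-1.567, 0.005, 0.002]
wrist_force: [0.3, -0.1, -1.7]
width: 0.0213
```

>>> drive_tool(
  rows=[
    {"dx": -7, "dy": 0, "dz": -45, "rx": 0, "ry": 0, "rz": 0},
    {"dx": -15, "dy": 0, "dz": -90, "rx": 0, "ry": 0, "rz": 0},
    {"dx": -20, "dy": 0, "dz": -125, "rx": 0, "ry": 0, "rz": 0},
    {"dx": -22, "dy": 0, "dz": -140, "rx": 0, "ry": 0, "rz": 0},
    {"dx": -22, "dy": 0, "dz": -140, "rx": 0, "ry": 0, "rz": 0},
  ],
)

```text
time: 19.3
tool_pos: [0.4781, -0.1838, 0.2177]
orientation: [-1.567, 0.007, 0.001]
wrist_force: [0.7, 0.5, -0.9]
width: 0.0218
```

```bash
python3 chk2.py
```

```text
19.3 [ 0.4781 -0.1838  0.2177] [-1.5668  0.0068  0.0014] [ 0.7237  0.4702 -0.9427]
[[-0.075  -0.0003 -0.0032]
 [-0.065  -0.0002 -0.0031]
 [-0.055  -0.0002 -0.0032]
 [-0.045  -0.0001 -0.0031]
 [-0.035  -0.0001 -0.0032]
 [-0.025  -0.0001 -0.0032]
 [-0.015  -0.     -0.0031]] -0.08128858981669237
turn to grasp orientation [-0.0017 -0.002  -0.0022]
to home, tool mm [1.0056 0.5177 1.8123]
```

>>> drive_tool(
  rows=[
    {"dx": 1, "dy": 10, "dz": 1.8, "rx": -0.0015, "ry": 0, "rz": -0.002},
    {"dx": 1, "dy": 25, "dz": 1.8, "rx": -0.0015, "ry": 0, "rz": -0.002},
    {"dx": 1, "dy": 40, "dz": 1.8, "rx": -0.0015, "ry": 0, "rz": -0.002},
    {"dx": 1, "dy": 45, "dz": 1.8, "rx": -0.0015, "ry": 0, "rz": -0.002},
    {"dx": 1, "dy": 45, "dz": 1.8, "rx": -0.0015, "ry": 0, "rz": -0.002},
  ],
)

```text
time: 19.98
tool_pos: [0.479, -0.1804, 0.1727]
orientation: [-1.568, 0.004, 0.002]
wrist_force: [0.1, 0.1, -1.6]
width: 0.0214
```

```bash
python3 chk2.py
```

```text
19.975 [ 0.479  -0.1804  0.1727] [-1.5679  0.004   0.0016] [ 0.1347  0.1205 -1.5638]
[[-0.085   0.0006  0.0075]
 [-0.075  -0.0001 -0.0032]
 [-0.065  -0.0001 -0.0033]
 [-0.055  -0.     -0.0034]
 [-0.045  -0.     -0.0032]
 [-0.035  -0.     -0.0032]
 [-0.025   0.     -0.0032]
 [-0.015   0.     -0.003 ]] -0.09984448915083054
turn to grasp orientation [-0.0006 -0.0001 -0.0005]
to home, tool mm [ -0.0897 -44.544   -1.4395]
```

>>> drive_tool(
  rows=[
    {"dx": 0, "dy": 2, "dz": -1.6, "rx": 0, "ry": 0, "rz": 0},
    {"dx": 0, "dy": 5, "dz": -1.6, "rx": 0, "ry": 0, "rz": 0},
    {"dx": 0, "dy": 7, "dz": -1.6, "rx": 0, "ry": 0, "rz": 0},
    {"dx": 0, "dy": 7, "dz": -1.6, "rx": 0, "ry": 0, "rz": 0},
  ],
)

```text
time: 20.52
tool_pos: [0.4791, -0.1823, 0.1659]
orientation: [-1.568, 0.004, 0.001]
wrist_force: [-0.2, 0.1, -2.2]
width: 0.021
```

>>> drive_tool(
  rows=[
    {"dx": 0, "dy": 1, "dz": 0, "rx": 0, "ry": 0, "rz": 0},
    {"dx": 0, "dy": 2, "dz": 0, "rx": 0, "ry": 0, "rz": 0},
    {"dx": 0, "dy": 3, "dz": 0, "rx": 0, "ry": 0, "rz": 0},
    {"dx": 0, "dy": 4, "dz": 0, "rx": 0, "ry": 0, "rz": 0},
    {"dx": 0, "dy": 6, "dz": 0, "rx": 0, "ry": 0, "rz": 0},
  ],
)

```text
time: 21.15
tool_pos: [0.4791, -0.1823, 0.1599]
orientation: [-1.568, 0.004, 0.001]
wrist_force: [0.7, -0.0, -0.7]
width: 0.0211
```

>>> drive_tool(
  rows=[
    {"dx": 0, "dy": 4, "dz": 0, "rx": 0, "ry": 0, "rz": 0},
    {"dx": 0, "dy": 10, "dz": 0, "rx": 0, "ry": 0, "rz": 0},
    {"dx": 0, "dy": 18, "dz": 0, "rx": 0, "ry": 0, "rz": 0},
    {"dx": 0, "dy": 26, "dz": 0, "rx": 0, "ry": 0, "rz": 0},
    {"dx": 0, "dy": 32, "dz": 0, "rx": 0, "ry": 0, "rz": 0},
  ],
)

```text
time: 21.78
tool_pos: [0.4789, -0.1821, 0.1272]
orientation: [-1.568, 0.004, 0.001]
wrist_force: [-0.0, 0.7, -1.8]
width: 0.0213
```

>>> drive_tool(
  rows=[
    {"dx": 0, "dy": 8, "dz": 0, "rx": 0, "ry": 0, "rz": 0},
    {"dx": 0, "dy": 16, "dz": 0, "rx": 0, "ry": 0, "rz": 0},
    {"dx": 0, "dy": 24, "dz": 0, "rx": 0, "ry": 0, "rz": 0},
    {"dx": 0, "dy": 31, "dz": 0, "rx": 0, "ry": 0, "rz": 0},
    {"dx": 0, "dy": 35, "dz": 0, "rx": 0, "ry": 0, "rz": 0},
  ],
)

```text
time: 22.4
tool_pos: [0.4787, -0.182, 0.0917]
orientation: [-1.568, 0.004, 0.001]
wrist_force: [-1.0, -0.1, -1.9]
width: 0.0214
```

>>> drive_tool(
  rows=[
    {"dx": 0, "dy": 1, "dz": 0, "rx": 0, "ry": 0, "rz": 0},
    {"dx": 0, "dy": 2, "dz": 0, "rx": 0, "ry": 0, "rz": 0},
    {"dx": 0, "dy": 3, "dz": 0, "rx": 0, "ry": 0, "rz": 0},
    {"dx": 0, "dy": 4, "dz": 0, "rx": 0, "ry": 0, "rz": 0},
  ],
)

```text
time: 22.9
tool_pos: [0.4788, -0.182, 0.0878]
orientation: [-1.568, 0.004, 0.001]
wrist_force: [-0.2, -0.4, -2.1]
width: 0.0214
```

Down to the height at which I gripped it. Releasing, then lifting clear.

>>> drive_tool(
  rows=[
    {"dx": 0, "dy": 0, "dz": 0, "rx": 0, "ry": 0, "rz": 0},
    {"dx": 0, "dy": 0, "dz": 0, "rx": 0, "ry": 0, "rz": 0},
    {"dx": 0, "dy": 0, "dz": 0, "rx": 0, "ry": 0, "rz": 0},
    {"dx": 0, "dy": 0, "dz": 0, "rx": 0, "ry": 0, "rz": 0},
    {"dx": 0, "dy": 0, "dz": 0, "rx": 0, "ry": 0, "rz": 0},
  ],
  gripper=1,
)

```text
time: 23.52
tool_pos: [0.4788, -0.182, 0.0878]
orientation: [-1.568, 0.004, 0.001]
wrist_force: [0.1, -0.2, 0.2]
width: 0.0692
```

>>> drive_tool(
  rows=[
    {"dx": 0, "dy": 0, "dz": 0, "rx": 0, "ry": 0, "rz": 0},
    {"dx": 0, "dy": -10, "dz": 0, "rx": 0, "ry": 0, "rz": 0},
    {"dx": 0, "dy": -40, "dz": 0, "rx": 0, "ry": 0, "rz": 0},
    {"dx": 0, "dy": -80, "dz": 0, "rx": 0, "ry": 0, "rz": 0},
    {"dx": 0, "dy": -125, "dz": 0, "rx": 0, "ry": 0, "rz": 0},
  ],
)

```text
time: 24.15
tool_pos: [0.4789, -0.1822, 0.2146]
orientation: [-1.568, 0.004, 0.001]
wrist_force: [0.5, 1.2, 0.2]
width: 0.0881
```

>>> drive_tool(
  rows=[
    {"dx": 0, "dy": -25, "dz": 0, "rx": 0, "ry": 0, "rz": 0},
    {"dx": 0, "dy": -25, "dz": 0, "rx": 0, "ry": 0, "rz": 0},
    {"dx": 0, "dy": -25, "dz": 0, "rx": 0, "ry": 0, "rz": 0},
  ],
)

```text
time: 24.52
tool_pos: [0.4786, -0.182, 0.2386]
orientation: [-1.567, 0.005, 0.002]
wrist_force: [-0.7, -0.1, 0.0]
width: 0.088
```

```bash
python3 - <<'E'
from h import *
s=r.read_state();print(s['time'],s['tool_pos'],s['width'])
c=cam("wrist");im,d=r.camera("wrist");P=cloud(c,d)
m=((d>0)&(P[...,2]>.122)&(P[...,2]<.14)&(abs(P[...,0]-.48)<.03)&(abs(P[...,1]+.187)<.03))
q=P[m];top=q[q[:,2]>.126];print('handle top z',np.percentile(q[:,2],[50,95,100]),top.mean(0))
c2=cam('side');i2,d2=r.camera('side');i3,_=r.camera('scene');P2=cloud(c2,d2)
m=((d2>0)&(P2[...,2]>.122)&(P2[...,2]<.15)&(abs(P2[...,0]-.48)<.03)&(abs(P2[...,1]+.187)<.03));print('side handle top',P2[m].max(0),np.median(P2[m],0))
a=im[80:280,220:420];b=i2[100:300,210:410];e=i3[180:310,350:490]
cv2.imwrite('pics/f.png',np.hstack([cv2.resize(x,(260,260)) for x in(a,b,e)])[...,::-1])
E
```

```text
24.525 [ 0.47862653 -0.18202177  0.23864717] 0.08799252816056945
handle top z [0.13096167 0.13203797 0.13346782] [ 0.47891664 -0.18418458  0.13083917]
side handle top [ 0.49138212 -0.17575776  0.13193955] [ 0.48015642 -0.19083976  0.12935043]
```

View pics/f.png

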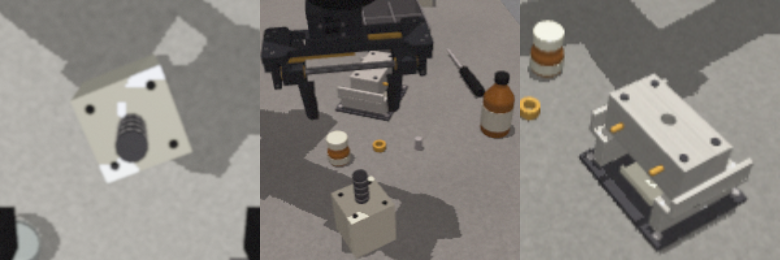

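The drift is home and upright in the stand, with its handle top at 0.13 m as at the start. The bore looks empty and the other things I can see are where they were. Handing in.

```bash
python3 -c "
from bench import r
print(r.sign_off())"
```

```text
the job is handed in; nothing more can be done
None
```

The job is done and handed in at about 25 s. I took the drift from its stand and found the bore with the wrist camera and small downward steps. I then pushed the sleeve down until it stopped on the tray, and put the drift back in its stand.

**Sleeve:** While the sleeve was sliding, the push was about 7 N. At the end the force rose to about 13 N with almost no further travel, which I took as the sleeve standing on the tray. The tip was then about 53 mm below the block's top, so the sleeve is at roughly 0.048 m. I did not see the sleeve on the tray itself. I judged it from the depth, the force and the bore looking empty in the last picture.

**Side load:** A sideways load of up to 4 N built up in the bore. I eased it with small shifts, and the drift did not slip in the grip when I checked during the push.

**Drift at the end:**
- The handle top reads 0.130–0.132 m, the same as at the start, so the shoulder is on the stand.
- The wrist and side cameras put its horizontal position about 7 mm apart, mostly in y. They differed by about 6 mm before the job too. The wrist reading matches the start within 1 mm.
- The gripper is open and clear of the drift.

**Bystanders:** The ones in the final crops (jar, nut, spare sleeve, bottle, screwdriver, part of the beaker) looked unmoved. I did not measure them, and the wrench was out of those crops.

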